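Clamp a block in the drilling jig

TASK

Get the short, thick wooden block ready for drilling: lay it flat in the drilling jig with one long edge flush against the two back stops and one end flush against the end stop. Then swing the upright hold-down arm over and press it down until its rubber foot bears firmly on the block and stays there, and let go. Leave the two longer, thinner blocks and the other things on the bench where they are.

Things in the scene. Friction and masses are not known exactly. Their poses are not given: they have to be found in the camera images.
- jig: The drilling jig, fixed to the bench: plywood board 170 (x) x 130 (y) x 15 mm thick, origin at the centre of its underside, z up. At the far (+x) end stands the steel bracket of the hold-down arm. Its place and yaw vary (yaw within 0.25 rad).
- back_stops (a point): Point midway between the two dark wooden back stops, on the line of their front faces, at the board's top: jig (-4, 0, 15) mm. Each stop is 12 (x) x 10 (y) mm, 12 mm high above the board, one at jig y = -31 and one at +31 mm; the 52 mm gap between them leaves room for a finger. Axes as the jig's.
- end_stop (a point): Middle of the contact face (facing jig -y) of the dark wooden end stop, at the board's top: jig (-30, 39, 15) mm. The stop is 30 (x) x 10 (y) mm, 12 mm high above the board. Axes as the jig's.
- seat (a point): Point on the top face of the jig's board (15 mm above the bench) directly below the centre of the block when it is flush on all three stops: jig (-30, 0, 15) mm. Axes as the jig's.
- pivot (a point): Hinge axis of the hold-down arm: jig (65, 0, 50) mm; the axis runs along the jig's y. Axes as the jig's.
- hold_down (a joint): Angle of the hold-down arm (rad): 0 = level, rubber foot on a 16 mm block in the seat; 1.57 = upright; starts at 1.4 to 1.7; range -0.05 (stop below level, too high to reach a thinner block) to 1.75. The hinge has friction (0.25 Nm, about 2 N at the handle), so the arm stays where it is left. The arm is a steel bar 14 mm wide (jig y), 10 mm thick.
- handle (a point): Centre of the black round cross handle at the arm's end: 14 mm diameter, 90 mm long along jig y, 150 mm from the pivot. With the arm at angle a it lies at jig x = 65 - 150 cos(a), z = 50 + 150 sin(a) mm; so upright about 200 mm above the bench, down 50 mm above the bench.
- foot (a point): Centre of the lower face of the black rubber foot under the arm, 22 mm diameter, 9 mm high, 95 mm from the pivot along the arm and 19 mm below the arm's centre line.
- thick_block: The block to clamp: plain pale wood, 78 x 52 x 16 mm thick, about 60 g, lying flat; the shortest and thickest of the three blocks. Its x axis is along its 78 mm length, its y axis along the 16 mm thickness (vertical), its z axis along the 52 mm width. Origin at the middle of one long narrow face; use point block_mid.
- block_mid (a point): Centre of the thick block (8 mm above whatever it lies on). Axes as the block's.
- long_block_1: A longer, thinner pale wood block, 103 x 48 x 8 mm, lying flat; leave alone. x along its length, y along its thickness, z along its width; origin at the middle of one long narrow face.
- long_block_2: A longer, thinner pale wood block, 109 x 48 x 10 mm, lying flat; leave alone. x along its length, y along its thickness, z along its width; origin at the middle of one long narrow face.
- brad_tin: Round tin with green lid, 57 mm diameter, 28 mm high; leave alone. Origin at the centre of its underside.
- bit_case: Maroon drill-bit case, shut, 66 x 99 x 45 mm; leave alone. Origin at the centre of its underside.
- sanding_block: Tan sanding block, 40 x 70 x 26 mm; leave alone. Origin at the centre of its underside.
- glue_bottle: Cream glue bottle, 56 mm diameter, 168 mm tall, standing; leave alone. Origin at the centre of its underside.

How it is judged:
By the outcome, as a careful person would: the job done as asked, in the order asked, and still so for the second after the job is handed in, with the robot touching nothing.
It also fails if it takes over 72 s, if anything falls off the work surface, if the arm or the gripper's body presses on something with over 40 N, if the wrist force passes 120 N, or if a joint passes its speed limit or range.

ROBOT

A 6-joint arm with a two-finger parallel gripper is mounted at the origin on a cart in front of the work surface, level with it; the furniture and walls round the work are solid. World frame = base frame: x ahead of the robot, y to its left, z up, the work surface at z = 0. Lengths are in m, angles in rad, forces in N, time in s.
With the tool pointing down it reaches from about 0.375 to 0.9 m from the base axis. Payload 3.1 kg.
Tool frame: the origin (TCP) lies between the finger pads; the fingertips stand 19 mm ahead of it and the grasp point (between the pads) is the TCP; z points along the fingers, y is the direction in which the jaws open and shut (so a half turn about z gives the same grasp; the last joint's range is limited). The gripper opens to 85 mm and grips with 20 to 120 N. Pads are 22 mm wide; open, the fingers measure 114 mm over their backs; the gripper's body (76 mm by 85 mm) begins 54 mm behind the grasp point. The pads swing forward as they close: fully open they stand 13 mm farther back than shut.
Start: joints at [-1.448, 0.527, 1.433, -0, 1.181, -0.178], TCP at [0.185, -0.597, 0.25] pointing down, gripper open.
Joint ranges: [-3.08, 3.08], [-0.75, 2.2], [0.22, 2.44], [-1.43, 4.57], [0, 2.65], [-2.85, 2.85]. Speed limits (rad/s): [2.79, 2.79, 3.14, 3.14, 3.14, 3.14].

INTERFACE

Orientations are given as a unit quaternion [x, y, z, w].
In Python, from station import manip, optics, job gives the robot as it stands.
- The arm moves only by the shell command python3 -m inch 'ROWS' [OPENING] [FORCE]. ROWS is JSON, one flat list of numbers, 4 for each row, row after row: the shift along the world's x, y, z in cm, then the turn about the world's z in rad. A call has 1 to 20 rows; each row shifts and turns the commanded pose from where the row before left it; what a row does not reach is not made up. A row lasts 1/8 s, in which the tool goes at most 62.5 mm and 10.7 degrees, less where a joint would pass 70% of its speed; a pose out of reach is approached as far as the arm can. A call with a gripper value outside its range is refused whole. OPENING is the opening in per cent of the stroke, from 0 (shut) to 100 (fully open), set as the call begins (- or left out, the last holds). The fingers move at their own pace and stop on an object; FORCE is the grip in N (left out, the last holds). Time passes only in rows, so rows that do not move let the fingers close. It gives the time, the measured TCP pose, the force and the opening at its end, in the units of the state.
- manip.sense(): the state, without advancing time (a new reading comes with each control period).
- optics.snapshot(name): name is "scene" or "top"; returns (picture, depth): 480x640x3 uint8, red, green, blue; 480x640 float32, m along the optical axis (not along the pixel's ray), 0 where there is no reading.
- optics.camera_model(name): a dict with "mtx" (3x3 intrinsics, pixels), "dist_coeffs" ([k1, k2, p1, p2, k3] as OpenCV has them; the pictures are not rectified), "camera_from_world" (4x4, takes a point from world to camera coordinates). Camera axes: x right, y up, looking along -z (the intrinsics and any distortion apply to the point x, -y, -z); pixel columns grow to the right and rows downward; lengths in m; the calibration is good to about 2 mm. A picture is of the moment at which its call begins. camera_model takes no time and is no camera call.
- job.sign_off(): hands the job in, once; it reports no verdict.
The state is a dict: "t": time; "q": joint angles; "qd": joint speeds; "tau": joint torques, N m; "tcp_pos": TCP position; "tool_rot": TCP orientation; "force": force on the tool from outside, world axes, zero at the start; "ft_torque": the same for the moment, N m; "finger_gap": opening from 0.0 (shut) to 1.0 (fully open).
Only numpy, scipy, OpenCV 4.12 (cv2) and the standard library are available. Lean on these libraries where they do the work, as an engineer would, in place of code of your own. Each camera call takes 0.05 s, during which the arm holds its last target.

## Working session

There is one attempt and no reset: what is moved stays moved. The work goes in short steps, Python scripts to look and compute and a shell command to move; the robot and the scene stay as the last step left them, time stands still between calls to the robot, and variables do not carry over. Pictures are saved under pics/ and viewed, and the job is handed in when it is done.

```bash
ls; mkdir -p pics; python3 - <<'E'
from station import manip, optics, job
import cv2, numpy as np
for n in ["scene","top"]:
    p,d=optics.snapshot(n)
    cv2.imwrite(f"pics/{n}0.png",p[:,:,::-1]); np.save(f"pics/{n}0.npy",d); np.save(f"pics/{n}0rgb.npy",p)
    m=optics.camera_model(n); print(n,np.round(m["mtx"],1).tolist(),m["dist_coeffs"],np.round(m["camera_from_world"],3).tolist())
s=manip.sense(); print(s)
E
```

```text
pics
scene [[488.9, 0.0, 321.0], [0.0, 488.9, 238.6], [0.0, 0.0, 1.0]] [-0.01554769  0.          0.          0.          0.        ] [[-0.776, -0.631, -0.007, 0.409], [0.406, -0.506, 0.761, -0.256], [-0.483, 0.588, 0.649, -0.807], [0.0, 0.0, 0.0, 1.0]]
top [[525.8, 0.0, 321.5], [0.0, 525.8, 253.0], [0.0, 0.0, 1.0]] [-0.05281874  0.          0.          0.          0.        ] [[0.019, -1.0, -0.013, 0.009], [0.985, 0.017, 0.173, -0.518], [-0.173, -0.016, 0.985, -1.171], [0.0, 0.0, 0.0, 1.0]]
{'t': 0.1, 'q': array([-1.44846419e+00,  5.28335715e-01,  1.43378046e+00,  2.13435029e-05,
        1.18138268e+00, -1.78510210e-01]), 'qd': array([-0.00027587, -0.00142179, -0.0030895 ,  0.00091874,  0.00015256,
       -0.00014434]), 'tau': array([ 8.70730328e-04, -4.43301916e+01, -1.78586662e+01, -1.68624670e-04,
        3.83797305e-03, -7.96016053e-06]), 'tcp_pos': array([ 0.18515565, -0.59631313,  0.24945246]), 'tool_rot': array([ 9.88708210e-01,  1.49850482e-01,  3.66330811e-05, -9.52444189e-04]), 'force': array([-0.50964907,  0.39215071, -0.76557957]), 'ft_torque': array([-0.06204248, -0.04946007,  0.02188897]), 'finger_gap': 0.9994671658433076}
```

View pics/scene0.png

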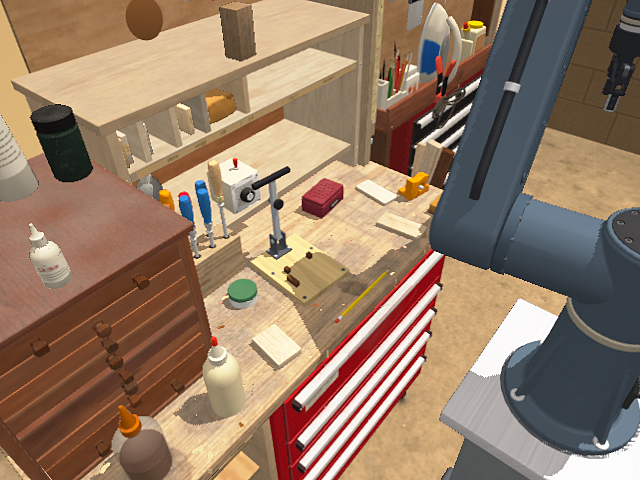

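View pics/top0.png

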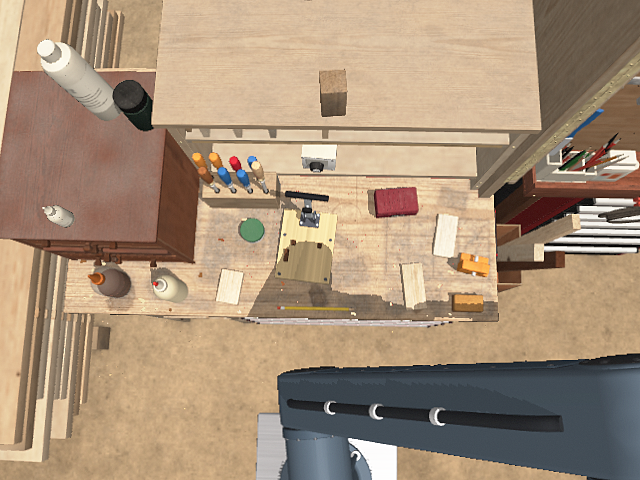

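The top view shows the short block at about (229,287), the jig near (305,245), the upright arm's handle at (307,196), the long blocks at (446,235) and (413,285), and the glue bottle at (168,287). Next I'll measure these.

```bash
cat > h.py <<'E'
import numpy as np, cv2
from station import optics
def world(n,d):
    m=optics.camera_model(n); K=m["mtx"]; T=np.linalg.inv(m["camera_from_world"])
    v,u=np.mgrid[0:480,0:640]
    p=cv2.undistortPoints(np.stack([u,v],-1).reshape(-1,1,2).astype(float),np.array(K),np.array(m["dist_coeffs"])).reshape(480,640,2)
    X=np.stack([p[...,0]*d,-p[...,1]*d,-d],-1)
    return X@T[:3,:3].T+T[:3,3]
def proj(n,P):
    m=optics.camera_model(n); c=np.atleast_2d(P)@m["camera_from_world"][:3,:3].T+m["camera_from_world"][:3,3]
    return cv2.projectPoints(c*[1,-1,-1],np.zeros(3),np.zeros(3),np.array(m["mtx"]),np.array(m["dist_coeffs"]))[0].reshape(-1,2)
def ray(n,u,v,z):
    m=optics.camera_model(n); T=np.linalg.inv(m["camera_from_world"])
    p=cv2.undistortPoints(np.array([[[u,v]]],float),np.array(m["mtx"]),np.array(m["dist_coeffs"])).ravel()
    r=T[:3,:3]@[p[0],-p[1],-1]; o=T[:3,3]
    return o+r*(z-o[2])/r[2]
E
python3 - <<'E'
from h import *
d=np.load("pics/top0.npy"); W=world("top",d); rgb=np.load("pics/top0rgb.npy")
ok=d>0
def rect(name,sl,zlo,zhi):
    w=W[sl]; m=(w[...,2]>zlo)&(w[...,2]<zhi)
    n,l,st,_=cv2.connectedComponentsWithStats(m.astype(np.uint8))
    i=1+np.argmax(st[1:,4]); p=w[l==i]
    r=cv2.minAreaRect((p[:,:2]*1000).astype(np.float32)); print(name,r,np.median(p[:,2]),len(p))
rect("block",np.s_[260:312,205:250],.010,.03)
rect("L1",np.s_[205:262,428:463],.005,.02)
rect("L2",np.s_[255:312,395:432],.005,.02)
rect("tin",np.s_[210:245,235:270],.02,.04)
rect("case",np.s_[180:222,370:420],.03,.06)
rect("glue",np.s_[265:305,150:190],.05,.3)
rect("board",np.s_[200:295,265:345],.010,.019)
rect("stops",np.s_[235:275,275:325],.021,.035)
print("bench z",W[235,380],W[290,260])
for n,b in (("top",(190,320,190,350)),("scene",(150,370,210,370))):
    im=np.load(f"pics/{n}0rgb.npy")[b[0]:b[1],b[2]:b[3],::-1]
    im=cv2.resize(im,None,fx=min(800/im.shape[1],600/im.shape[0]),fy=min(800/im.shape[1],600/im.shape[0]),interpolation=cv2.INTER_CUBIC); cv2.imwrite(f"pics/{n}0z.png",im)
E
```

```text
block ((441.29931640625, 235.26156616210938), (53.688323974609375, 77.76081085205078), 81.01756286621094) 0.01516284441263882 711
L1 ((573.2077026367188, -278.8426208496094), (52.40460205078125, 101.11480712890625), 81.79448699951172) 0.008506586216849854 769
L2 ((450.3106994628906, -199.20068359375), (109.06826782226562, 49.962154388427734), 6.216723442077637) 0.010535569397955746 948
tin ((573.9007568359375, 186.343505859375), (54.03142166137695, 55.464637756347656), 3.066014051437378) 0.02653547800092948 452
case ((649.63037109375, -155.80267333984375), (65.13093566894531, 99.73472595214844), 5.5294365882873535) 0.04357960472877176 1080
glue ((427.3121032714844, 359.7923583984375), (52.82079315185547, 55.05586242675781), 82.00060272216797) 0.10782825476690283 638
board ((541.74755859375, 56.81257629394531), (130.34048461914062, 168.32945251464844), 83.86954498291016) 0.014879324721543519 3257
stops ((517.753173828125, 103.70812225341797), (10.269479751586914, 29.41995620727539), 84.65294647216797) 0.026892971009673916 55
bench z [ 0.5725809  -0.12091658 -0.00072034] [0.43382321 0.16357236 0.00316426]
```

View pics/top0z.png

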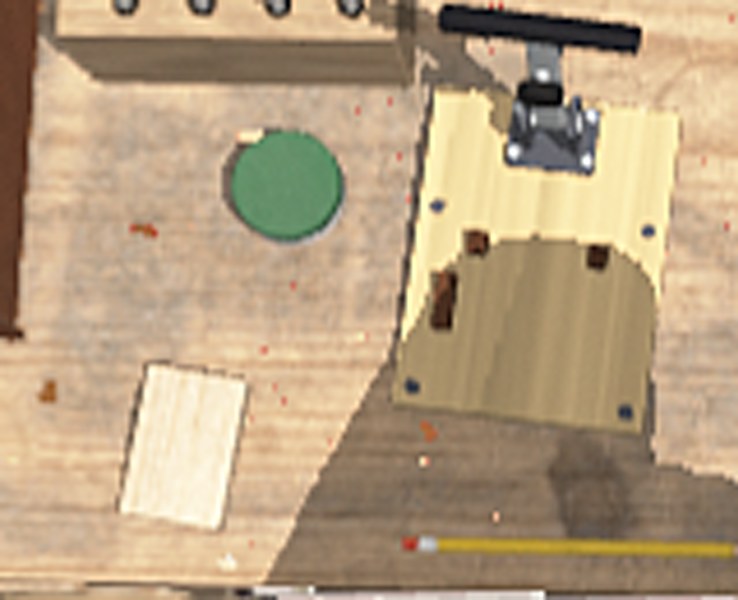

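View pics/scene0z.png

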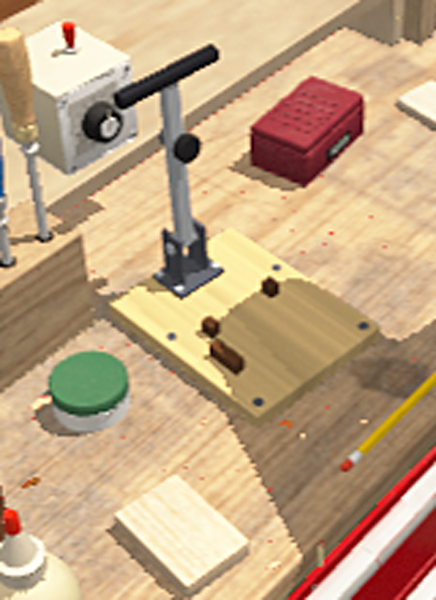

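```bash
python3 -m inch '[2.35,4,0,0, 2.35,4,0,0, 2.35,4,0,0, 2.35,4,0,0, 2.35,4,0,0, 2.35,4,0,0, 2.35,4,0,0, 2.35,4,0,0, 2.35,4,0,0, 2.35,4,0,0]' 90
python3 -m inch '[0.23,4.8,0,-0.05, 0.23,4.8,0,-0.05, 0.23,4.8,0,-0.05, 0.23,4.8,0,-0.05, 0.23,4.8,0,-0.05, 0.23,4.8,0,-0.05, 0.23,4.8,0,-0.05, 0.23,4.8,0,-0.05, 0.23,4.8,0,-0.05, 0,0,0,0, 0,0,0,0]'
python3 - <<'E'
from h import *
from station import manip
s=manip.sense(); print(s['q'])
d=np.load("pics/top0.npy"); W=world("top",d)
w=W[185:210,280:335]; m=(w[...,2]>.17)&(w[...,2]<.25); p=w[m]
r=cv2.minAreaRect((p[:,:2]*1000).astype(np.float32)); print(r,p[:,2].max(),np.median(p[:,2]))
# block edges: dark-independent fit: use proj of model outlines
def corners(c,a,L,Wd,z):
    R=np.array([[np.cos(a),-np.sin(a)],[np.sin(a),np.cos(a)]])
    q=np.array([[-L,-Wd],[L,-Wd],[L,Wd],[-L,Wd]])/2
    return np.c_[q@R.T+c,np.full(4,z)]
for n,b in (("top",(190,320,190,350)),("scene",(220,390,210,370))):
    im=np.load(f"pics/{n}0rgb.npy")[:,:,::-1]; f=4
    im=cv2.resize(im[b[0]:b[1],b[2]:b[3]],None,fx=f,fy=f,interpolation=cv2.INTER_CUBIC)
    for C in (corners([.4413,.2353],-.157,.078,.052,.016),corners([.5417,.0568],-.107,.17,.13,.015)):
        q=(proj(n,C)+.5-[b[2],b[0]])*f
        cv2.polylines(im,[np.int32(q)],True,(0,0,255),1)
    R=np.array([[.9943,.1068],[-.1068,.9943]])
    for sx,sy,l,h in ((2,-31,12,10),(2,31,12,10),(-30,44,30,10)):
        C=corners(np.array([.5417,.0568])+R@[sx/1000,sy/1000],-.107,l/1000,h/1000,.027)
        cv2.polylines(im,[np.int32((proj(n,C)+.5-[b[2],b[0]])*f)],True,(0,255,0),1)
    cv2.imwrite(f"pics/{n}0o.png",im)
E
```

```text
t: 1.35
tcp_pos: [0.4207, -0.1954, 0.2501]
tool_rot: [0.989, 0.15, -0.0, -0.0]
force: [0.7, -1.5, 0.1]
finger_gap: 0.901
t: 2.72
tcp_pos: [0.4403, 0.2348, 0.2499]
tool_rot: [0.997, -0.074, -0.001, 0.0]
force: [0.9, -0.1, 0.2]
finger_gap: 0.9
[ 2.65803443e-01  3.59991487e-01  1.74240481e+00 -5.82851403e-04
  1.04060502e+00  1.98499559e+00]
((608.2783813476562, 49.126678466796875), (89.1321029663086, 14.513959884643555), 83.6076431274414) 0.21227849871444038 0.20485178172750107
```

View pics/top0o.png

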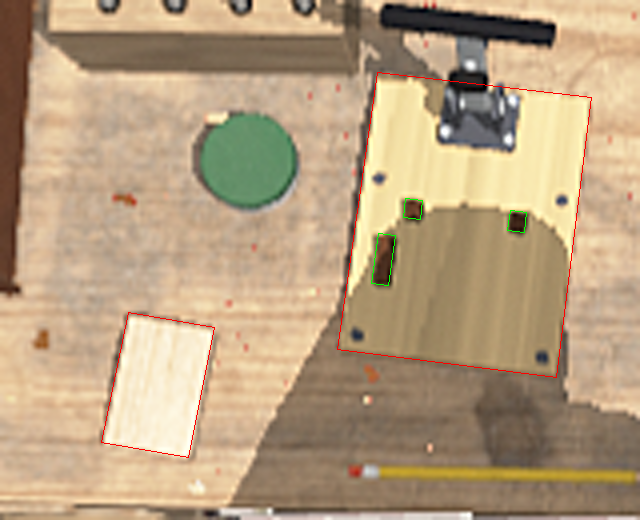

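View pics/scene0o.png

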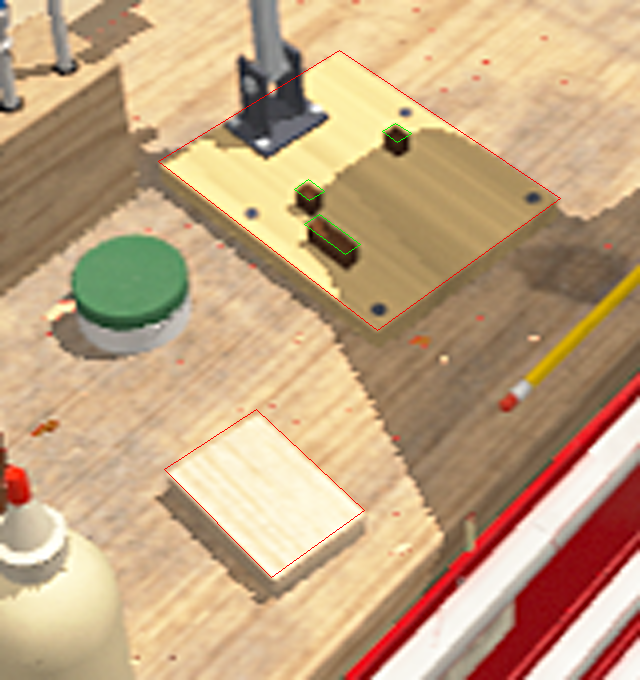

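The overlays of the block, board and stops line up in both views. I'll descend and grip now.

```bash
python3 -m inch '[0.1,0,-5,0, 0,0,-5,0, 0,0,-5,0, 0,0,-4,0, 0,0,-2,0, 0,0,-1,0, 0,0,-1,0, 0,0,0,0]'
python3 -m inch '[0,0,0,0, 0,0,0,0, 0,0,0,0, 0,0,0,0, 0,0,0,0]' 50 40
```

```text
t: 3.72
tcp_pos: [0.4421, 0.2348, 0.0203]
tool_rot: [0.997, -0.075, -0.0, 0.0]
force: [-0.3, -0.0, 0.8]
finger_gap: 0.902
t: 4.35
tcp_pos: [0.4423, 0.2353, 0.0213]
tool_rot: [0.997, -0.074, 0.001, -0.0]
force: [0.6, -0.9, 6.7]
finger_gap: 0.593
```

```bash
python3 -m inch '[0,0,0,0, 0,0,0.4,0, 0,0,0,0]' 75
python3 -m inch '[0,0,0,0, 0,0,0,0, 0,0,0,0, 0,0,0,0]' 50 40
python3 -m inch '[0,0,1,0, 0,0,3,0, 0,0,4,0, 0,0,0,0]'
```

```text
t: 4.72
tcp_pos: [0.442, 0.2352, 0.0246]
tool_rot: [0.997, -0.075, 0.0, -0.0]
force: [-1.0, -0.0, -0.2]
finger_gap: 0.749
t: 5.22
tcp_pos: [0.442, 0.2351, 0.0247]
tool_rot: [0.997, -0.075, 0.0, -0.0]
force: [-1.1, 0.5, 5.8]
finger_gap: 0.59
t: 5.72
tcp_pos: [0.4437, 0.2357, 0.107]
tool_rot: [0.997, -0.074, 0.003, -0.001]
force: [-0.4, 0.2, -1.3]
finger_gap: 0.593
```

```bash
python3 -m inch '[0.61,-1.8,0,0.161, 0.61,-1.8,0,0.161, 0.61,-1.8,0,0.161, 0.61,-1.8,0,0.161, 0.61,-1.8,0,0.161, 0.61,-1.8,0,0.161, 0.61,-1.8,0,0.161, 0.61,-1.8,0,0.161, 0.61,-1.8,0,0.161, 0.61,-1.8,0,0.161, 0,0,0,0, 0,0,0,0]'
python3 - <<'E'
from h import *
for n in ("top","scene"):
    p,d=optics.snapshot(n); np.save(f"pics/{n}1.npy",d)
    b=(180,310,190,350) if n=="top" else (150,350,170,410)
    cv2.imwrite(f"pics/{n}1z.png",cv2.resize(p[b[0]:b[1],b[2]:b[3],::-1],None,fx=3.3,fy=3.3,interpolation=cv2.INTER_CUBIC)[:600])
E
```

```text
t: 7.22
tcp_pos: [0.502, 0.0556, 0.1038]
tool_rot: [0.746, 0.666, -0.001, -0.001]
force: [-0.4, 0.6, -0.4]
finger_gap: 0.592
```

View pics/scene1z.png

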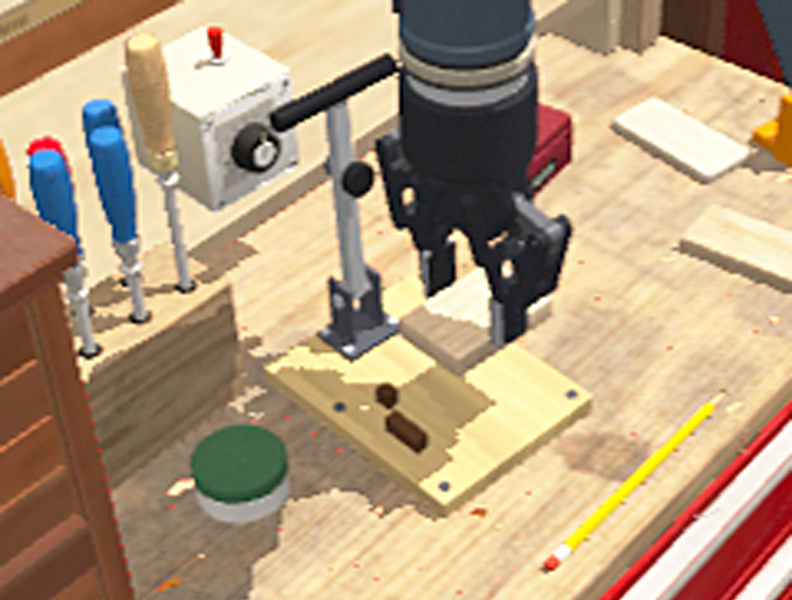

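View pics/top1z.png

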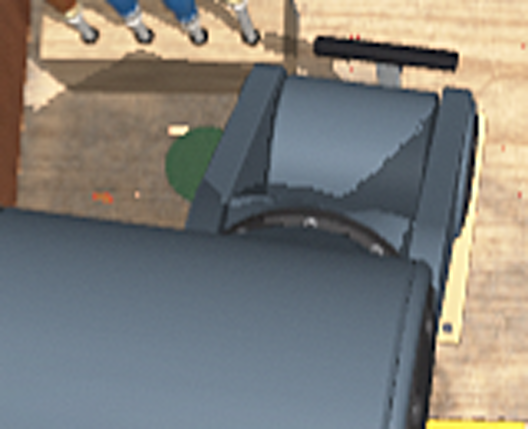

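```bash
python3 - <<'E'
from h import *
for n in ("top","scene"):
    W=world(n,np.load(f"pics/{n}1.npy")); 
    ok=(np.load(f"pics/{n}1.npy")>0)&(W[...,1]>-.05)&(W[...,1]<.15)&(W[...,0]>.4)&(W[...,0]<.595)
    for z in np.arange(.1,.6,.05):
        m=ok&(W[...,2]>z)&(W[...,2]<z+.05)
        if m.sum(): print(n,round(z,2),m.sum(),W[m][:,0].max())
E
```

```text
top 0.35 114 0.5469290282285542
top 0.4 2294 0.5432888774515415
top 0.45 539 0.5020171576130765
top 0.5 875 0.46128840603918664
top 0.55 99 0.43492596853776805
scene 0.1 558 0.5949030709381636
scene 0.15 1128 0.5948354029128637
scene 0.2 773 0.5946215265558374
scene 0.25 1127 0.5338261043239296
scene 0.3 1224 0.5328009134084485
scene 0.35 1837 0.5475532748692421
scene 0.4 2184 0.5411930145434652
scene 0.45 1588 0.5022106768614285
scene 0.5 943 0.4587085339672235
scene 0.55 106 0.42344581177317897
```

```bash
python3 -m inch '[0,0,-2,0, 0,0,-2,0, 0,0,-1.5,0, 0,0,-0.4,0, 0,0,0,0]'
python3 -m inch '[0,0,-0.2,0, 0,0,-0.2,0, 0,0,-0.1,0, 0,0,0,0]'
```

```text
t: 7.95
tcp_pos: [0.5029, 0.0553, 0.0452]
tool_rot: [0.745, 0.667, -0.0, -0.0]
force: [0.4, 0.6, -0.3]
finger_gap: 0.586
t: 8.45
tcp_pos: [0.5029, 0.0551, 0.0404]
tool_rot: [0.745, 0.667, 0.0, 0.0]
force: [0.2, -0.2, -0.5]
finger_gap: 0.589
```

```bash
python3 -m inch '[0,0,-0.1,0, 0,0,0,0]'; python3 -m inch '[0,0,-0.1,0, 0,0,0,0]'
```

```text
t: 8.7
tcp_pos: [0.503, 0.0551, 0.0397]
tool_rot: [0.745, 0.667, 0.0, 0.0]
force: [-0.9, 0.2, 3.4]
finger_gap: 0.589
t: 8.95
tcp_pos: [0.503, 0.0551, 0.0396]
tool_rot: [0.745, 0.667, 0.0, 0.0]
force: [-1.6, -0.5, 12.0]
finger_gap: 0.591
```

Contact with the board is confirmed. Next I'll ease off and slide towards the back stops.

```bash
python3 -m inch '[0,0,0.1,0, 0.2,-0.02,0,0, 0.2,-0.02,0,0, 0.1,-0.01,0,0, 0,0,0,0]'
python3 -m inch '[0.1,-0.01,0,0, 0,0,0,0]'; python3 -m inch '[0.1,-0.01,0,0, 0,0,0,0]'; python3 -m inch '[0.1,-0.01,0,0, 0,0,0,0]'
```

```text
t: 9.57
tcp_pos: [0.5048, 0.055, 0.0397]
tool_rot: [0.745, 0.667, -0.002, -0.002]
force: [-6.2, 0.1, 11.4]
finger_gap: 0.591
t: 9.82
tcp_pos: [0.5055, 0.055, 0.0397]
tool_rot: [0.745, 0.667, -0.002, -0.003]
force: [-6.3, 0.9, 11.1]
finger_gap: 0.588
t: 10.07
tcp_pos: [0.5065, 0.0549, 0.0397]
tool_rot: [0.745, 0.667, -0.002, -0.003]
force: [-5.2, 0.7, 10.7]
finger_gap: 0.592
t: 10.32
tcp_pos: [0.5078, 0.0548, 0.0397]
tool_rot: [0.745, 0.667, -0.002, -0.002]
force: [-5.9, 0.5, 11.6]
finger_gap: 0.586
```

```bash
python3 -m inch '[0,0,0.1,0, 0,0,0,0]'; python3 -m inch '[0.2,-0.02,0,0, 0,0,0,0]'; python3 -m inch '[0.2,-0.02,0,0, 0,0,0,0]'; python3 -m inch '[0.1,-0.01,0,0, 0,0,0,0]'
```

```text
t: 10.58
tcp_pos: [0.511, 0.0543, 0.0401]
tool_rot: [0.745, 0.667, -0.0, -0.0]
force: [-0.4, 0.2, -1.2]
finger_gap: 0.591
t: 10.82
tcp_pos: [0.5112, 0.0542, 0.0399]
tool_rot: [0.745, 0.667, -0.001, -0.001]
force: [-4.3, 0.6, 1.3]
finger_gap: 0.594
t: 11.08
tcp_pos: [0.5113, 0.0542, 0.0399]
tool_rot: [0.745, 0.668, -0.003, -0.003]
force: [-7.1, -1.1, 4.1]
finger_gap: 0.589
t: 11.32
tcp_pos: [0.5114, 0.0542, 0.0399]
tool_rot: [0.744, 0.668, -0.003, -0.004]
force: [-8.6, 0.3, 5.4]
finger_gap: 0.595
```

The block is against the back stops, exactly where predicted. Next is the slide to the end stop.

```bash
python3 -m inch '[-0.3,0.03,0,0, 0.02,0.2,0,0, 0.02,0.2,0,0, 0,0,0,0]'; python3 -m inch '[0.02,0.2,0,0, 0,0,0,0]';  python3 -m inch '[0.02,0.2,0,0, 0,0,0,0]'
```

```text
t: 11.82
tcp_pos: [0.5116, 0.0581, 0.0398]
tool_rot: [0.745, 0.667, -0.002, -0.001]
force: [-4.8, -1.4, -0.3]
finger_gap: 0.592
t: 12.08
tcp_pos: [0.5118, 0.0601, 0.0398]
tool_rot: [0.745, 0.667, -0.002, -0.001]
force: [-5.3, -0.5, -0.6]
finger_gap: 0.589
t: 12.32
tcp_pos: [0.512, 0.0621, 0.0398]
tool_rot: [0.745, 0.667, -0.002, -0.001]
force: [-5.2, -0.7, 0.7]
finger_gap: 0.59
```

```bash
for i in 1; do python3 -m inch '[0.01,0.1,0,0, 0,0,0,0]'; done; python3 -m inch '[0.01,0.1,0,0, 0,0,0,0]'; python3 -m inch '[0.01,0.1,0,0, 0,0,0,0]'
```

```text
t: 12.58
tcp_pos: [0.5121, 0.0627, 0.0398]
tool_rot: [0.745, 0.668, -0.002, -0.001]
force: [-6.6, -3.9, 0.2]
finger_gap: 0.592
t: 12.82
tcp_pos: [0.5121, 0.0628, 0.0399]
tool_rot: [0.744, 0.668, -0.002, -0.001]
force: [-6.3, -8.2, 0.6]
finger_gap: 0.591
t: 13.08
tcp_pos: [0.5122, 0.0629, 0.0399]
tool_rot: [0.744, 0.668, -0.003, -0.001]
force: [-6.7, -11.7, 1.8]
finger_gap: 0.588
```

```bash
python3 -m inch '[0,0,0,0, 0,0,0,0, 0,0,0,0]' 78;  python3 -m inch '[0,0,1,0, 0,0,4,0, -2,0,5,0, -5,0,3,0, -5,0,0,0, -2,0,0,0, 0,0,0,0]'
python3 - <<'E'
from h import *
for n in ("top","scene"):
    p,d=optics.snapshot(n); np.save(f"pics/{n}2.npy",d); np.save(f"pics/{n}2rgb.npy",p)
    b=(180,310,230,390) if n=="top" else (220,340,220,380)
    cv2.imwrite(f"pics/{n}2z.png",cv2.resize(p[b[0]:b[1],b[2]:b[3],::-1],None,fx=4.6,fy=4.6,interpolation=cv2.INTER_CUBIC)[:600])
E
```

```text
t: 13.45
tcp_pos: [0.5153, 0.0652, 0.0405]
tool_rot: [0.745, 0.667, 0.001, 0.001]
force: [-0.8, -0.3, 0.1]
finger_gap: 0.776
t: 14.32
tcp_pos: [0.3726, 0.0654, 0.171]
tool_rot: [0.745, 0.667, 0.0, -0.0]
force: [0.1, -0.2, -0.2]
finger_gap: 0.78
```

View pics/scene2z.png

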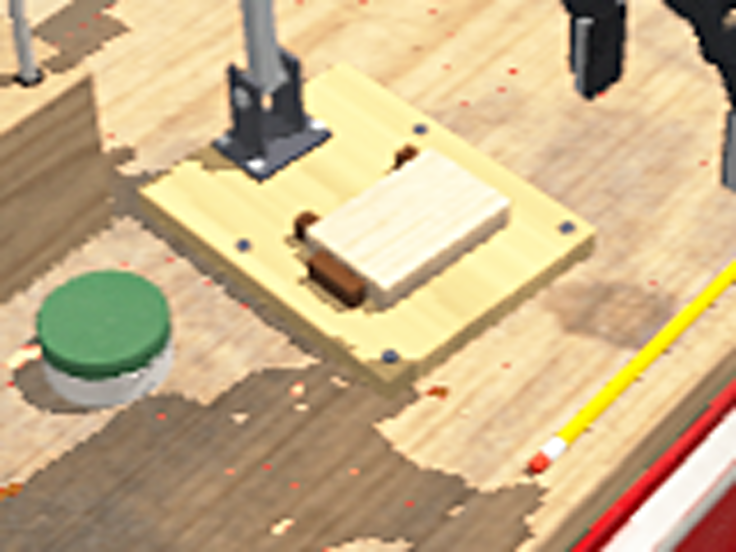

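View pics/top2z.png

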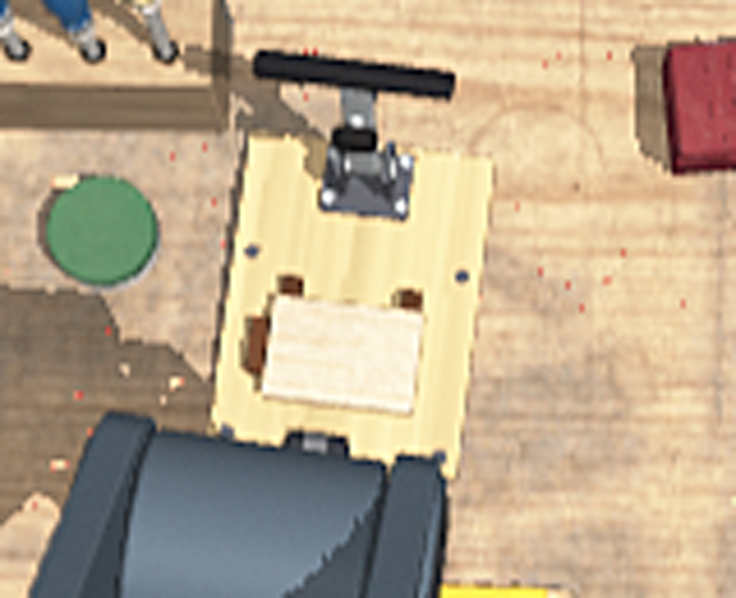

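The block looks flush in both views. I'll confirm it by nudging with shut fingers: first the long front edge, then the free end.

```bash
python3 -m inch '[4,0,0,0, 4.9,0,-4,0, 0,0,-4,0, 0,0,-3,0, 0,0,-2.3,0, 0,0,0,0]' 0; python3 -m inch '[0.5,-0.05,0,0, 0.3,-0.03,0,0, 0,0,0,0]'; python3 -m inch '[0.2,-0.02,0,0, 0,0,0,0]'
```

```text
t: 15.18
tcp_pos: [0.4639, 0.065, 0.036]
tool_rot: [0.745, 0.667, -0.0, -0.0]
force: [0.5, -0.1, 0.2]
finger_gap: -0.002
t: 15.55
tcp_pos: [0.4715, 0.0642, 0.0383]
tool_rot: [0.745, 0.667, 0.001, 0.001]
force: [0.1, 0.0, 0.8]
finger_gap: 0.002
t: 15.8
tcp_pos: [0.4724, 0.0641, 0.038]
tool_rot: [0.745, 0.667, 0.0, 0.0]
force: [-0.6, 0.1, -0.2]
finger_gap: 0.001
```

```bash
python3 -m inch '[0.2,-0.02,0,0, 0,0,0,0]'; python3 -m inch '[0.2,-0.02,0,0, 0,0,0,0]';python3 -m inch '[0.2,-0.02,0,0, 0,0,0,0]'
```

```text
t: 16.05
tcp_pos: [0.4727, 0.0641, 0.0377]
tool_rot: [0.745, 0.667, -0.001, -0.001]
force: [-3.7, -0.2, 3.1]
finger_gap: -0.0
t: 16.3
tcp_pos: [0.4729, 0.0641, 0.0376]
tool_rot: [0.745, 0.667, -0.003, -0.003]
force: [-5.5, -0.8, 4.2]
finger_gap: -0.006
t: 16.55
tcp_pos: [0.473, 0.0641, 0.0375]
tool_rot: [0.745, 0.667, -0.004, -0.004]
force: [-9.2, 0.7, 6.5]
finger_gap: -0.002
```

```bash
python3 -m inch '[-1.5,0.15,0,0, 0,0,4,0, 0,-3.4,0,0, 2.2,-3.4,0,0, 2.2,0,0,0, 0,0,-3,0, 0,0,-1,0, 0,0,0,0]'; python3 -m inch '[0.06,0.6,0,0, 0.02,0.2,0,0, 0,0,0,0]'; python3 -m inch '[0.02,0.2,0,0, 0,0,0,0]'
```

```text
t: 17.55
tcp_pos: [0.5069, -0.0028, 0.0372]
tool_rot: [0.745, 0.667, -0.0, -0.001]
force: [-0.2, 0.2, 0.4]
finger_gap: -0.001
t: 17.92
tcp_pos: [0.5085, 0.0053, 0.0384]
tool_rot: [0.745, 0.667, 0.0, 0.0]
force: [-0.7, 0.6, -0.4]
finger_gap: 0.002
t: 18.18
tcp_pos: [0.5085, 0.0071, 0.0379]
tool_rot: [0.745, 0.667, 0.0, 0.0]
force: [0.2, -0.3, 0.4]
finger_gap: -0.006
```

```bash
python3 -m inch '[0.02,0.2,0,0, 0,0,0,0]'; python3 -m inch '[0.02,0.2,0,0, 0,0,0,0]';python3 -m inch '[0.02,0.2,0,0, 0,0,0,0]'
```

```text
t: 18.42
tcp_pos: [0.5086, 0.0091, 0.0377]
tool_rot: [0.745, 0.667, -0.0, -0.0]
force: [-0.7, -0.3, 0.2]
finger_gap: -0.002
t: 18.68
tcp_pos: [0.5088, 0.0107, 0.0378]
tool_rot: [0.745, 0.667, -0.0, 0.0]
force: [-0.7, -1.7, 0.5]
finger_gap: -0.003
t: 18.92
tcp_pos: [0.5089, 0.0109, 0.0378]
tool_rot: [0.744, 0.668, -0.001, 0.001]
force: [-2.5, -12.3, 0.5]
finger_gap: -0.003
```

Contact is firm on both stops, and the positions match the prediction to within about 0.5 mm. Before the handle grasp I'll check clearance to the shelf and the handle position.

```bash
python3 -m inch '[0,-1,0,0, 0,-1,2,0, -1,0,5,0, -2,0,5,0, -2,0,5,0, 0,0,2,0, 0,0,0,0]' 65
python3 - <<'E'
from h import *
from station import manip
for n in ("top","scene"):
    d=np.load(f"pics/{n}0.npy"); W=world(n,d)
    ok=(d>0)&(W[...,1]>-.15)&(W[...,1]<.2)&(W[...,0]>.56)&(W[...,0]<1.3)
    for z in np.arange(.05,.75,.05):
        m=ok&(W[...,2]>z)&(W[...,2]<z+.05)&((W[...,0]>.64)|(abs(W[...,1]-.05)>.06))
        if m.sum()>5: print(n,round(z,2),m.sum(),np.percentile(W[m][:,0],[0,2,10]).round(3))
W=world("scene",np.load("pics/scene0.npy"))
m=(np.load("pics/scene0.npy")>0)&(W[...,0]>.56)&(W[...,0]<.64)&(abs(W[...,1]-.05)<.055)&(W[...,2]>.185)
p=W[m]; print(p.mean(0),p.min(0),p.max(0), len(p))
E
```

```text
t: 19.8
tcp_pos: [0.4599, -0.0071, 0.2294]
tool_rot: [0.745, 0.667, 0.002, 0.002]
force: [-0.1, 0.2, 0.1]
finger_gap: 0.653
top 0.05 4515 [0.631 0.633 0.653]
top 0.1 815 [0.642 0.646 0.695]
top 0.15 159 [0.638 0.638 0.64 ]
top 0.2 288 [0.637 0.638 0.64 ]
top 0.25 2622 [0.64  0.649 0.691]
top 0.3 163 [0.695 0.695 0.696]
top 0.35 24440 [0.676 0.678 0.693]
top 0.4 411 [0.679 0.693 0.694]
top 0.45 863 [0.693 0.694 0.695]
scene 0.05 5956 [0.628 0.631 0.637]
scene 0.1 2043 [0.64  0.644 0.692]
scene 0.15 629 [0.637 0.638 0.64 ]
scene 0.2 570 [0.634 0.636 0.638]
scene 0.25 3514 [0.639 0.644 0.689]
scene 0.3 2859 [0.691 0.694 0.696]
scene 0.35 10209 [0.673 0.675 0.677]
scene 0.4 4734 [0.689 0.692 0.696]
scene 0.45 2728 [0.69  0.692 0.695]
[0.60458006 0.05433653 0.20320453] [0.59611645 0.00809143 0.18524249] [0.61831514 0.0962641  0.21068491] 338
```

```bash
python3 - <<'E'
from h import *
d=np.load("pics/scene0.npy"); W=world("scene",d)
for lo,hi in ((-.06,.0),(0,.05),(.05,.1)):
  for z in np.arange(.05,.45,.05):
    m=(d>0)&(W[...,1]>lo)&(W[...,1]<hi)&(W[...,0]>.625)&(W[...,0]<1)&(W[...,2]>z)&(W[...,2]<z+.05)
    if m.sum()>3: print(lo,round(z,2),m.sum(),W[m][:,0].min().round(3))
E
```

```text
-0.06 0.05 573 0.698
-0.06 0.1 167 0.707
-0.06 0.15 13 0.721
-0.06 0.25 480 0.686
-0.06 0.35 1228 0.674
-0.06 0.4 780 0.692
0 0.05 814 0.693
0 0.1 804 0.691
0 0.15 92 0.708
0 0.25 316 0.687
0 0.3 713 0.693
0 0.35 1509 0.674
0 0.4 1113 0.689
0.05 0.05 1297 0.698
0.05 0.1 503 0.697
0.05 0.15 12 0.712
0.05 0.25 361 0.687
0.05 0.3 516 0.709
0.05 0.35 1678 0.674
0.05 0.4 798 0.918
```

```bash
python3 -m inch '[0,0,3.5,0, 4,0.8,0,0, 4,0.8,0,0, 4,0.8,0,0, 2.3,0.8,0,0, 0,0,0,0]' 65; python3 -m inch '[0,0,-2.5,0, 0,0,-2.5,0, 0,0,-1.3,0, 0,0,0,0]'
python3 - <<'E'
from h import *
p,d=optics.snapshot("scene"); b=(130,290,190,400)
cv2.imwrite("pics/s3.png",cv2.resize(p[b[0]:b[1],b[2]:b[3],::-1],None,fx=3.7,fy=3.7,interpolation=cv2.INTER_CUBIC))
E
```

```text
t: 20.55
tcp_pos: [0.6028, 0.0255, 0.2603]
tool_rot: [0.745, 0.668, -0.001, -0.001]
force: [-0.0, -0.4, -0.1]
finger_gap: 0.647
t: 21.05
tcp_pos: [0.6006, 0.0249, 0.1983]
tool_rot: [0.745, 0.667, -0.001, -0.001]
force: [0.6, -0.2, 0.2]
finger_gap: 0.649
```

View pics/s3.png

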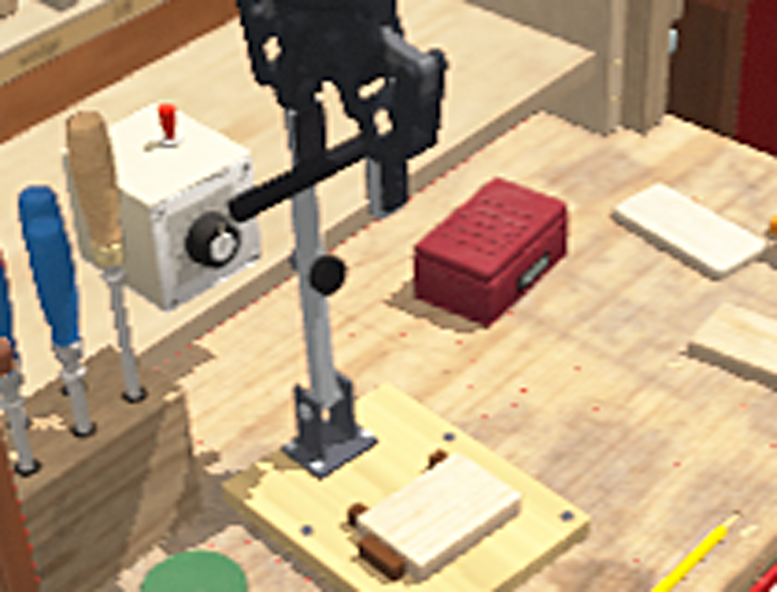

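The fingers straddle the handle at (370,150) in the crop, on its -y side. I'll close on it.

```bash
python3 -m inch '[0,0,0,0, 0,0,0,0, 0,0,0,0, 0,0,0,0, 0,0,0,0]' 10 30; python3 - <<'E'
import numpy as np
J=np.array([.5417,.0568]);c,s=np.cos(-.108),np.sin(-.108)
P=lambda jx,jy:J+[jx*c-jy*s,jx*s+jy*c]
prev=None
for k in range(0,11):
    a=np.pi/2*(1-k/10)
    q=np.r_[P(65-150*np.cos(a),-25),.05+.15*np.sin(a)]
    print(round(a,3),q.round(4),None if prev is None else ((q-prev)*100).round(2)); prev=q
E
```

```text
t: 21.72
tcp_pos: [0.6031, 0.0248, 0.2009]
tool_rot: [0.745, 0.667, 0.001, 0.001]
force: [0.9, -0.2, 5.8]
finger_gap: 0.157
1.571 [ 62.4682 -31.8039   0.2   ] None
1.414 [ 39.1398 -29.2746   0.1982] [-2.33285e+03  2.52930e+02 -1.80000e-01]
1.257 [ 16.3858 -26.8076   0.1927] [-2.2754e+03  2.4670e+02 -5.5000e-01]
1.1 [ -5.2336 -24.4635   0.1837] [-2.16193e+03  2.34400e+02 -9.00000e-01]
0.942 [-25.1859 -22.3003   0.1714] [-1.99523e+03  2.16330e+02 -1.23000e+00]
0.785 [-42.9798 -20.371    0.1561] [-1.77939e+03  1.92930e+02 -1.53000e+00]
0.628 [-58.1773 -18.7233   0.1382] [-1519.75   164.77    -1.79]
0.471 [-70.404  -17.3976   0.1181] [-1222.68   132.56    -2.01]
0.314 [-79.3591 -16.4267   0.0964] [-895.5    97.09   -2.17]
0.157 [-8.48218e+01 -1.58344e+01  7.35000e-02] [-546.28   59.23   -2.29]
0.0 [-8.66578e+01 -1.56354e+01  5.00000e-02] [-183.6    19.91   -2.35]
```

```bash
python3 -m inch '[-1.17,0.13,-0.05,0, -1.16,0.13,-0.14,0, -1.15,0.12,-0.23,0, -1.13,0.12,-0.32,0, -1.1,0.12,-0.41,0]'; python3 -m inch '[-1.06,0.12,-0.49,0, -1.02,0.11,-0.58,0, -0.97,0.11,-0.65,0, -0.92,0.1,-0.73,0, -0.86,0.09,-0.8,0, 0,0,0,0]'
```

```text
t: 22.35
tcp_pos: [0.5439, 0.0311, 0.188]
tool_rot: [0.745, 0.667, -0.0, -0.0]
force: [3.1, -0.9, 3.8]
finger_gap: 0.151
t: 23.1
tcp_pos: [0.495, 0.0366, 0.1544]
tool_rot: [0.745, 0.667, -0.001, -0.001]
force: [2.6, -3.3, -4.9]
finger_gap: 0.156
```

```bash
python3 -m inch '[-0.79,0.09,-0.87,0, -0.72,0.08,-0.93,0, -0.65,0.07,-0.98,0, -0.57,0.06,-1.03,0, -0.49,0.05,-1.07,0, 0,0,0,0]'; python3 -m inch '[-0.41,0.04,-1.11,0, -0.32,0.03,-1.13,0, -0.23,0.02,-1.16,0, 0,0,-0.7,0, 0,0,0,0]'
```

```text
t: 23.85
tcp_pos: [0.4642, 0.0401, 0.1057]
tool_rot: [0.745, 0.667, -0.0, -0.0]
force: [3.9, -3.8, -4.2]
finger_gap: 0.152
t: 24.48
tcp_pos: [0.4547, 0.0411, 0.0649]
tool_rot: [0.745, 0.667, -0.0, -0.0]
force: [5.7, -0.9, -1.5]
finger_gap: 0.152
```

```bash
python3 -m inch '[0.1,0,-0.7,0, 0,0,-0.3,0, 0,0,0,0]'; python3 -m inch '[0,0,-0.2,0, 0,0,0,0]'; python3 -m inch '[0,0,-0.2,0, 0,0,0,0]'; python3 -m inch '[0,0,-0.2,0, 0,0,0,0]'
```

```text
t: 24.85
tcp_pos: [0.4544, 0.0412, 0.0553]
tool_rot: [0.745, 0.667, -0.001, -0.001]
force: [1.0, -1.2, -0.8]
finger_gap: 0.152
t: 25.1
tcp_pos: [0.4544, 0.0412, 0.0537]
tool_rot: [0.745, 0.667, -0.001, -0.001]
force: [-0.8, -0.0, -0.3]
finger_gap: 0.147
t: 25.35
tcp_pos: [0.4544, 0.0412, 0.0518]
tool_rot: [0.745, 0.667, -0.001, -0.001]
force: [-1.9, -0.7, 1.7]
finger_gap: 0.15
t: 25.6
tcp_pos: [0.4544, 0.0412, 0.0514]
tool_rot: [0.745, 0.667, -0.001, -0.001]
force: [-4.7, -1.5, 18.8]
finger_gap: 0.15
```

```bash
python3 -m inch '[0,0,-0.1,0, 0,0,0,0, 0,0,0,0]'; python3 -m inch '[0,0,-0.05,0, 0,0,0,0, 0,0,0,0, 0,0,0,0]'
```

```text
t: 25.98
tcp_pos: [0.4544, 0.0412, 0.0512]
tool_rot: [0.745, 0.667, -0.0, -0.001]
force: [-5.7, -0.1, 27.4]
finger_gap: 0.152
t: 26.48
tcp_pos: [0.4544, 0.0412, 0.0512]
tool_rot: [0.745, 0.667, -0.0, -0.0]
force: [-6.7, -1.1, 32.6]
finger_gap: 0.148
```

```bash
python3 -m inch '[0,0,0,0, 0,0,0,0, 0,0,0,0]' 25; python3 -m inch '[0,0,0.5,0, 0,0,1,0, 0,0,0,0]'
```

```text
t: 26.85
tcp_pos: [0.456, 0.0409, 0.0481]
tool_rot: [0.745, 0.667, -0.0, -0.0]
force: [0.4, -0.0, 0.5]
finger_gap: 0.248
t: 27.22
tcp_pos: [0.4564, 0.0408, 0.0643]
tool_rot: [0.745, 0.667, 0.001, 0.001]
force: [-1.0, -0.6, -0.4]
finger_gap: 0.253
```

```bash
python3 - <<'E'
from h import *
p,d=optics.snapshot("scene"); b=(200,340,210,390)
cv2.imwrite("pics/s4.png",cv2.resize(p[b[0]:b[1],b[2]:b[3],::-1],None,fx=4.2,fy=4.2,interpolation=cv2.INTER_CUBIC))
E
```

```text
(no output)
```

View pics/s4.png

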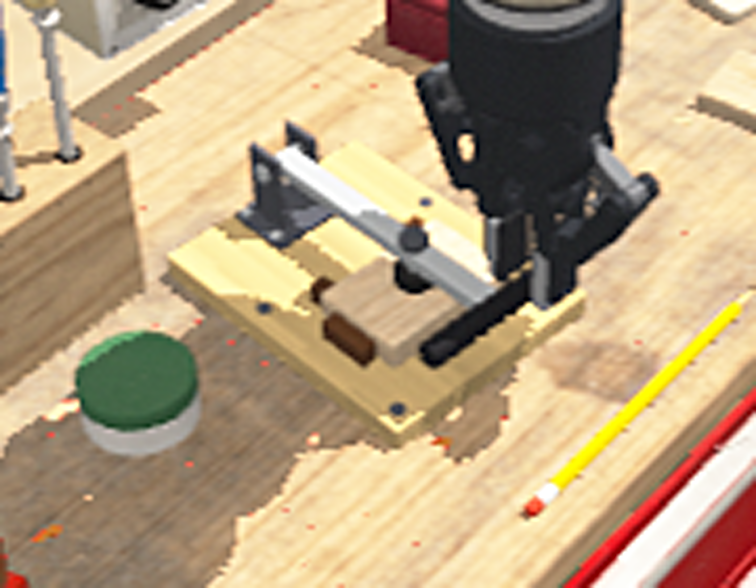

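The arm is down with its foot on the block at (410,275). I'll retract and check.

```bash
python3 -m inch '[0,0,4,0, 0,0,5,0, 0,0,5,0, 0,-5,3,0, 0,-5,0,0, 0,-5,0,0, 0,-5,0,0, 0,-5,0,0, 0,0,0,0, 0,0,0,0]'
python3 - <<'E'
from h import *
J=np.array([.5417,.0568]);c,s=np.cos(-.108),np.sin(-.108);R=np.array([[c,-s],[s,c]])
for n in ("top","scene"):
    p,d=optics.snapshot(n); b=(180,320,220,370) if n=="top" else (210,340,220,370)
    im=cv2.resize(p[b[0]:b[1],b[2]:b[3],::-1],None,fx=4,fy=4,interpolation=cv2.INTER_CUBIC)
    q=np.array([[-39.,-26],[39,-26],[39,26],[-39,26]])[:, ::-1]+[-30,0]
    C=np.c_[J+(R@q.T/1000).T,np.full(4,.031)]
    cv2.polylines(im,[np.int32((proj(n,C)+.5-[b[2],b[0]])*4)],True,(0,0,255),1)
    cv2.imwrite(f"pics/{n}5.png",im); cv2.imwrite(f"pics/{n}5f.png",p[:,:,::-1])
    W=world(n,d); L=(W[...,:2]-J)@R*1000
    m=(d>0)&(abs(L[...,1])<44)&(abs(L[...,0]+85)<12)&(W[...,2]>.04)&(W[...,2]<.1)
    print(n,"handle top z",np.percentile(W[m][:,2],[50,95]),L[m].mean(0))
E
```

```text
t: 28.52
tcp_pos: [0.4551, -0.2085, 0.2331]
tool_rot: [0.745, 0.667, -0.0, -0.001]
force: [-0.7, -0.5, 0.0]
finger_gap: 0.25
top handle top z [0.05452121 0.05878692] [-82.97816617 -18.49143597]
scene handle top z [0.05574035 0.05886449] [-88.57748254   1.59562429]
```

View pics/top5.png

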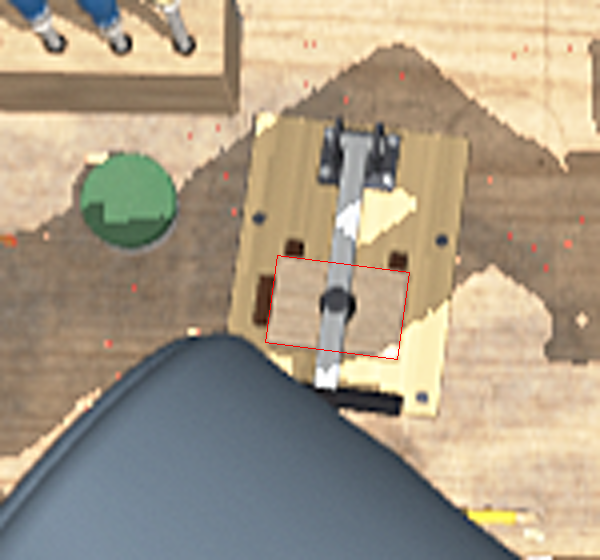

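View pics/scene5.png

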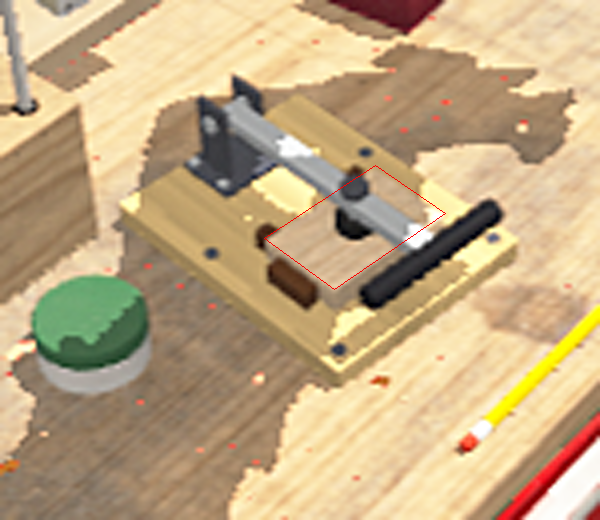

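View pics/top5f.png

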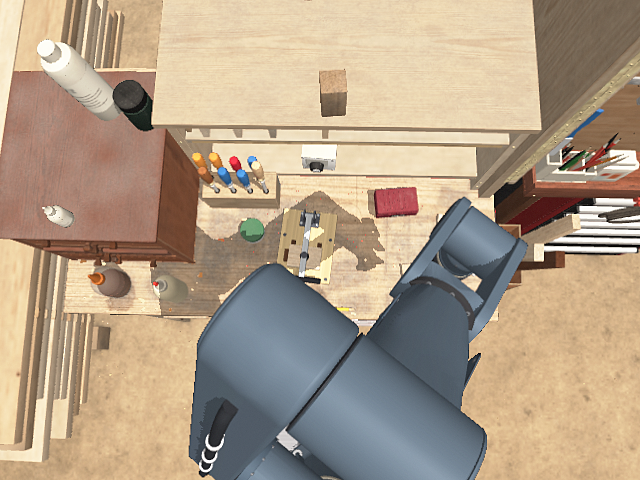

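The block outline matches the seat in both views. The handle top is about 58 mm up, so its centre is about 51 mm, the same as while pressed. Handing in.

```bash
python3 -c "
from station import job; print(job.sign_off())"
```

```text
the job is handed in; nothing more can be done
None
```

The thick block is lying flat in the jig, flush against both back stops and the end stop. The hold-down arm is pressed down on it and the gripper has let go. I handed the job in at about 28.6 s of the 72 s allowed; sign-off gives no verdict.

- **Placing:** I gripped the block across its width, laid it on the board and slid it onto the stops. I then nudged its long edge and free end with shut fingers: about 9 N on the long edge and 12 N on the end. The long edge did not give; the end moved less than 2 mm before the force rose sharply.
- **Clamping:** I swung the arm down by its handle, pressed with 33 N at the handle, and released.
- **Last checks:** In both camera views the block lines up with the computed seat outline. The foot is on the block, and the handle stayed at about 51 mm, the height it had while pressed. That is 1 mm above the nominal 50 mm, within camera accuracy.
- **Not fully checked:** I did not re-measure the other objects at the end. I never touched them. The tin, drill-bit case and glue bottle look unmoved in the last top view. The robot arm hid most of the two long blocks and the sanding block in that view.

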